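# File round the rim of a disc with forward strokes

## Task

Take the flat file by its raised grip and work round the rim of the aluminium disc in the bench jig: push the file away from you across the top of the disc with light, steady pressure so that it drags the stiff disc round with it, lift it clear for every return, and stop when the disc's small cross pin, which starts a little past the top, has gone all the way round, by way of the bottom, and stands at the top again. The disc must never be dragged backward, and only the file may touch the jig and disc. Then lay the file flat in the middle of the spare box lid, let it go, and leave the other things on the bench undisturbed.

Things in the scene. Friction and masses are not known exactly. Their poses are not given: they have to be found in the camera images.
- file_center (a point): Middle of the loose 200 g file's grip. Steel blade 110 (x) x 22 (y) x 6 mm, flat underside 30 mm below this point; on it an upright grip block 64 (x) x 20 (y), its top 30 mm above this point. Take the grip from above across its 20 mm width (fingers close along y), finger ends above the blade. z is up; both ends are alike. It starts flat on the worktop left or right of the jig.
- jig: Fixed jig, base 130 (x) x 100 (y) x 12 mm, origin at the centre of its underside on the worktop. Its x axis points away from the robot: the forward stroke. Right above the origin an aluminium disc, 50 mm diameter, 8 mm thick, stands upright on a spindle along y. Its rim's top is 105 to 129 mm above the worktop: it varies, is not reported and must be felt for. All else in it is lower.
- disc (a joint): Turn of the disc on its stiff spindle, rad; 0 = cross pin at the top. The pin (dark steel, 7 mm thick, out 14 mm on both faces) is 17 mm from the spindle axis. Forward strokes over the top make the value grow, 1 rad per 25 mm of file travel without slip. It starts between -5.9 and -4.9: pin a little past the top, on the side away from the robot. The disc stays where it is left.
- rest: Spare flat rectangular box lid lying fixed on the worktop, 115 (x) x 170 (y) x 8 mm; origin at the centre of its underside, z up. The file goes on top of it, near its middle, lying flat in any direction.
- dropper_2: Loose dropper bottle, 25 x 73 mm, standing behind the jig, to the right; bystander.
- bench_timer: Small loose bench timer, 64 x 64 x 19 mm, lying at the right, further back than the jig; bystander.
- dropper_1: Loose dropper bottle, 25 x 73 mm, standing behind the jig, to the left; bystander.
- jig_front (a point): Top edge of the jig's base plate, front middle (65 mm before the disc). The disc's yoke is sprung downward: it gives about 0.3 mm per newton after the first newton or so, and stops hard after 12 mm. Under about 5 N of downward load the file may skid without turning the disc; 7 to 11 N is right; over 16 N between file and jig spoils the work.
Things that resemble listed ones, but are neither listed nor needed, are in the scene too. What is shaped like the jig but yellow is not meant.

How it is judged:
By the outcome, as a careful person would: the job done as asked, in the order asked, and still so for the second after the job is handed in, with the robot touching nothing.
It also fails if it takes over 72 s, if anything falls off the work surface, if the arm or the gripper's body presses on something with over 40 N, if the wrist force passes 120 N, or if a joint passes its speed limit or range.

## Robot

A 6-joint arm with a two-finger parallel gripper is mounted at the origin on a cart in front of the work surface, level with it; the furniture and walls round the work are solid. World frame = base frame: x ahead of the robot, y to its left, z up, the work surface at z = 0. Lengths are in m, angles in degrees, forces in N, time in s.
With the tool pointing down it reaches from about 0.3 to 0.85 m from the base axis. Payload 4.2 kg.
Tool frame: the origin (TCP) lies at the very end of the fingers, on their centre line; the grasp point (between the pads) lies 19 mm behind it; z points along the fingers, y is the direction in which the jaws open and shut (so a half turn about z gives the same grasp; the last joint's range is limited). The gripper opens to 91 mm and grips with 3 to 60 N. Pads are 32 mm wide; open, the fingers measure 118 mm over their backs; the gripper's body (76 mm by 178 mm) begins 60 mm behind the grasp point.
Start: joints at [-65.833, 18.312, 89.639, -0, 72.044, -1.146], TCP at [0.246, -0.52, 0.214] pointing down, gripper open.
Joint ranges: [-177.97, 177.97], [-48.28, 115.42], [12.27, 149.76], [-77.06, 257.06], [2.81, 150.46], [-146.56, 146.56]. Speed limits (degrees/s): [147.25, 147.25, 180, 180, 180, 180].

## Interface

Orientations are given as [roll, pitch, yaw] about the fixed x, y, z axes, in that order (R = Rz(yaw) Ry(pitch) Rx(roll)).
In Python, from cell import bot gives the robot as it stands.
- The arm moves only by the tool jog_arm, never from a script. Its argument "motion" is a list of rows, each an object with "slide": the shift along the tool's x, y, z each as a share of 0.5 m, from -1 to 1, a list of three; "rotation": the turn, a rotation vector about the tool's x, y, z each as a share of 45 degrees, from -1 to 1, a list of three; "hand": the gripper command: -1 is shut, 1 is fully open, values between are in proportion. A call has 1 to 8 rows; each row shifts and turns the commanded pose from where the row before left it, along the tool's axes as they then stand; what a row does not reach is not made up. A row lasts 1/8 s, in which the tool goes at most 62.5 mm and 10.7 degrees, less where a joint would pass 70% of its speed; a pose out of reach is approached as far as the arm can. A call with a number of a shift or a turn outside -1 to 1 is refused whole. A call with a gripper value outside its range is refused whole. The fingers move at their own pace and stop on an object; "grip_force" is the grip in N (left out, the last holds). Time passes only in rows, so rows that do not move let the fingers close. It gives the time, the measured TCP pose, the force and the opening at its end, in the units of the state.
- bot.get_obs(): the state, without advancing time (a new reading comes with each control period).
- bot.capture(name): name is "scene" or "top" or "wrist"; returns (picture, depth): 420x560x3 uint8, blue, green, red; 420x560 float32, m along the optical axis (not along the pixel's ray), 0 where there is no reading.
- bot.camera_params(name): a dict with "intrinsics" (3x3 intrinsics, pixels), "D" ([k1, k2, p1, p2, k3] as OpenCV has them; the pictures are not rectified), "extrinsics" (4x4, takes a point from world to camera coordinates). Camera axes: x right, y up, looking along -z (the intrinsics and any distortion apply to the point x, -y, -z); pixel columns grow to the right and rows downward; lengths in m; the calibration is good to about 2 mm. A picture is of the moment at which its call begins: read the wrist's pose just before it. camera_params takes no time and is no camera call; for the wrist camera it gives the pose at the moment of the call.
- bot.finish_job(): hands the job in, once; it reports no verdict.
The state is a dict: "time": time; "qpos": joint angles; "joint_velocities": joint speeds; "joint_torque": joint torques, N m; "position": TCP position; "tcp_rot": TCP orientation; "contact_force": force on the tool from outside, world axes, zero at the start; "moment": the same for the moment, N m; "gripper_width": opening from 0.0 (shut) to 1.0 (fully open).
Only numpy, scipy, OpenCV 4.12 (cv2) and the standard library are available. Lean on these libraries where they do the work, as an engineer would, in place of code of your own. Each camera call takes 0.05 s, during which the arm holds its last target. There are 200 camera calls.

## Working session

There is one attempt and no reset: what is moved stays moved. The work goes in short steps, Python scripts to look and compute and a tool call to move; the robot and the scene stay as the last step left them, time stands still between calls to the robot, and variables do not carry over. Pictures are saved under pics/ and viewed, about 8 in all and at most 12, crops included, and the job is handed in when it is done.

Besides the shell and the picture viewer there is one more tool, called in YAML: its name, and indented under it one key for each argument. jog_arm: Moves the arm, as the interface text tells. Shift numbers are shares of 0.5 m and turn numbers shares of 45 degrees, none past 1 either way. Its arguments: {"type":"object","properties":{"motion":{"type":"array","items":{"type":"object","properties":{"slide":{"type":"array","items":{"type":"number","minimum":-1,"maximum":1}},"rotation":{"type":"array","items":{"type":"number","minimum":-1,"maximum":1}},"hand":{"type":"number"}}}},"grip_force":{"type":"number"}},"required":["motion"]}

```bash
ls; mkdir -p pics
cat > h.py <<'E'
import numpy as np, cv2
from cell import bot
def ray(name,u,v,P=None):
    P=P or bot.camera_params(name); K=np.array(P["intrinsics"],float);D=np.array(P["D"],float);E=np.array(P["extrinsics"],float)
    p=cv2.undistortPoints(np.array([[[u,v]]],float),K,D)[0,0]
    d=E[:3,:3].T@np.array([p[0],-p[1],-1.0]); o=-E[:3,:3].T@E[:3,3]
    return o,d
def onplane(name,u,v,z,P=None):
    o,d=ray(name,u,v,P); return o+d*(z-o[2])/d[2]
def bydepth(name,u,v,dep,P=None):
    o,d=ray(name,u,v,P); return o+d*dep
def proj(name,pts,P=None):
    P=P or bot.camera_params(name); K=np.array(P["intrinsics"],float);D=np.array(P["D"],float);E=np.array(P["extrinsics"],float)
    c=(E[:3,:3]@np.atleast_2d(pts).T).T+E[:3,3]; c=c*[1,-1,-1]
    return cv2.projectPoints(c,np.zeros(3),np.zeros(3),K,D)[0][:,0]
E
python3 - <<'E'
from h import *
o=bot.get_obs(); print(o["time"],o["position"],o["tcp_rot"],o["gripper_width"])
for n in ("scene","top"):
    im,d=bot.capture(n); cv2.imwrite(f"pics/{n}0.png",im); np.save(f"{n}0.npy",d)
    P=bot.camera_params(n); E=np.array(P["extrinsics"]); print(n,-E[:3,:3].T@E[:3,3], np.array(P["intrinsics"])[0,0],P["D"])
    for p in [(140,100),(280,210),(420,320)]: print(p,d[p[1],p[0]],bydepth(n,*p,d[p[1],p[0]]).round(3))
a=cv2.imread("pics/scene0.png");b=cv2.imread("pics/top0.png")
E
```

```text
pics
0.0 [ 0.24562439 -0.51932018  0.21310303] [-1.79895366e+02 -1.41839199e-04  2.53122047e+01] 1.001198352906315
scene [0.02326774 0.71105148 0.88819294] 488.22729312604775 [0.01125331 0.         0.         0.         0.        ]
(140, 100) 1.3980148 [ 1.02  -0.134  0.183]
(280, 210) 1.3251748 [ 0.539 -0.128  0.002]
(420, 320) 0.9103453 [0.083 0.108 0.13 ]
top [ 0.39567985 -0.02620442  1.10562009] 430.2151203193339 [0.02025372 0.         0.         0.         0.        ]
(140, 100) 0.9573019 [0.732 0.302 0.179]
(280, 210) 1.0435112 [0.488 0.001 0.067]
(420, 320) 1.0826453 [ 0.207 -0.342 -0.003]
```

View pics/scene0.png

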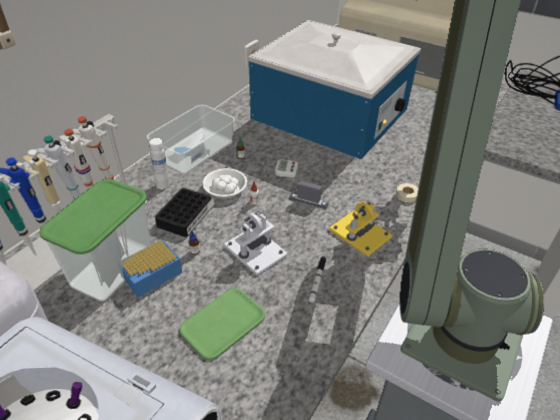

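View pics/top0.png

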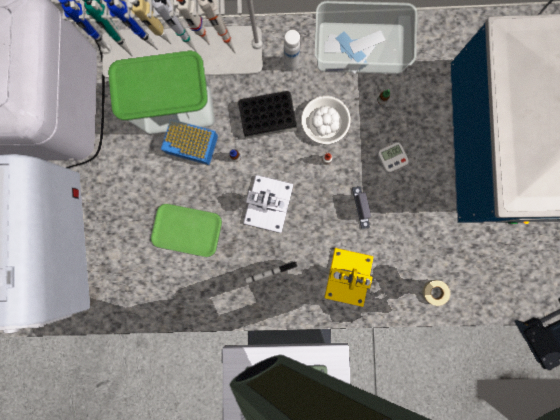

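The scene shows the following (top-camera pixels):
- **Jig:** the silver/white one at (268,203) fits. The yellow one at (350,277) is excluded.
- **File:** the grey block on a blade at (361,208) fits, right of the jig. The black-handled tool at (275,272) is a lookalike.
- **Lid:** the green one flat on the worktop at (187,230) fits. The green one at (158,85) sits on a tub.

Next I'll confirm these in an enlarged crop and measure them.

Run:
```python
from h import *
b=cv2.imread("pics/top0.png");d=np.load("top0.npy")
c=cv2.resize(b[140:300,145:385],None,fx=3.3,fy=3.3,interpolation=cv2.INTER_CUBIC);cv2.imwrite("pics/crop1.png",c)
P=bot.camera_params("top")
v,u=np.mgrid[0:420,0:560]
K=np.array(P["intrinsics"]);D=np.array(P["D"]);E=np.array(P["extrinsics"])
p=cv2.undistortPoints(np.stack([u.ravel(),v.ravel()],1).astype(float)[:,None],K,D)[:,0]
X=(np.c_[p[:,0],-p[:,1],-np.ones(len(p))]*d.reshape(-1,1))@E[:3,:3]+(-E[:3,:3].T@E[:3,3])
X=X.reshape(420,560,3);np.save("X.npy",X)
hsv=cv2.cvtColor(b,cv2.COLOR_BGR2HSV)
def rep(n,m,box,z=None):
    k=np.zeros_like(m);x0,y0,x1,y1=box;k[y0:y1,x0:x1]=m[y0:y1,x0:x1]
    k=k&(d>0); vv,uu=np.nonzero(k)
    if len(vv)==0: print(n,'none');return
    Z=X[vv,uu,2]; pts=X[vv,uu,:2]
    if z is not None: pts=np.array([onplane("top",a,c_,z,P)[:2] for a,c_ in zip(uu,vv)])
    r=cv2.minAreaRect((pts*1000).astype(np.float32)); print(n,len(vv),"z",np.percentile(Z,[5,50,95]).round(4),"rect",np.round(r[0],1),np.round(r[1],1),round(r[2],1))
g=(hsv[...,0]>40)&(hsv[...,0]<80)&(hsv[...,1]>120)
rep("lid",g,(145,190,230,265),.008)
h=X[...,2]
rep("file>10mm",h>.02,(340,175,385,235)); rep("file top",h>.05,(340,175,385,235),.06)
rep("jigbase",(b.min(2)>170)&(h<.03),(240,165,300,240),.012)
rep("jig top",h>.085,(240,165,300,240))
rep("jig mid",h>.03,(240,165,300,240))
print((h[190:216:1,262:284:2]*1000).round().astype(int))
```

```text
lid 2440 z [0.0019 0.0056 0.0092] rect [449.6 244.8] [165.6 109.3] 76.7
file>10mm 273 z [0.0276 0.0578 0.062 ] rect [ 494.7 -204.1] [63.8 20.6] 9.7
file top 222 z [0.0538 0.0585 0.062 ] rect [ 494.4 -203.3] [63.6 21.1] 10.1
jigbase 1309 z [0.0067 0.0111 0.0147] rect [517.   35.9] [136.2 182.8] 89.0
jig top 263 z [0.0954 0.1056 0.1203] rect [511.   31.6] [44.8 58.9] 17.4
jig mid 601 z [0.0619 0.0689 0.118 ] rect [510.3  32.1] [99.5 48.8] 75.0
[[   9   11   10  107  101    9   10   11    9   11    8]
 [ 109  108  114  112   94   10   11   13   11    9   12]
 [ 110  109  113  115   92   13   12   13   12   12    8]
 [ 109  109  117  116  109  109   11   15    9   10   10]
 [  66  107  117  120  111  109  111   11   14   16   14]
 [  65  101  116  117  108  111  107   13   10   11    8]
 [  68  100  119  114   66    9  108   14   13   11   11]
 [  98  102  121  107  103   63   62   10    9   10    9]
 [ 104  119  122  107  104   70   67   70   64   63   10]
 [ 105  121  121  103  106   71   70  106  106   67   65]
 [ 105  122  120  107  110   97   96  104  102   64   67]
 [ 101  119  120
[... 154 characters left out ...]
67]
 [  65  117  119  101   68   67   64  104  104   68   66]
 [  67  117  109   66   67   67   65  106   97   66   67]
 [  63  114  104   68   68   65   67   94   67   68   66]
 [ 112  108   95   64   65   65   66   68   65   68   69]
 [ 107  109   86   43   68   65   63   62   67   71   67]
 [ 102  105    9   42   44   44   64   66   67   69   67]
 [  14   95   12   15   11   44   44   15   67   67   66]
 [  12   13   12   10   11   12    9   12    9   18   68]
 [  13   11   18    9   13   11   12   11   11   11   11]
 [  12    9   12    9   12   12   11    8    8   15   10]
 [  15   10   10    7   12   10   11   10   14   11   11]
 [  12    9   11   10   10   12   11   10   12    9   10]]
```

View pics/crop1.png

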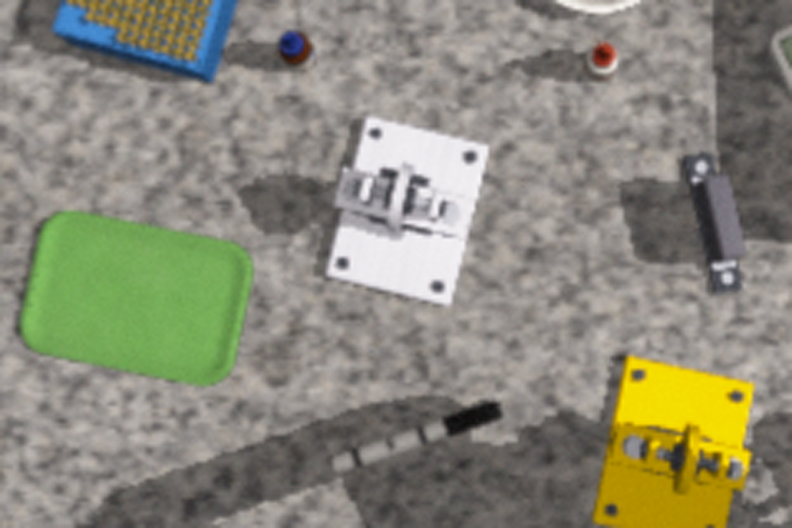

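The crop confirms the silver jig, the grey block-on-blade file and the flat green lid. Next, the jig's pose from the base corners and disc rim.

Run:
```python
from h import *
P=bot.camera_params("top");X=np.load("X.npy")
C=np.array([onplane("top",145+(a+.5)/3.3-.5,140+(b+.5)/3.3-.5,.012,P)[:2] for a,b in [(367,115),(488,147),(450,303),(328,275)]])*1000
print(C.round(1), "center",C.mean(0)); 
for i in range(4):
    e=C[(i+1)%4]-C[i];print(np.hypot(*e).round(1),np.degrees(np.arctan2(e[1],e[0])).round(1))
s=X[180:225,255:280].reshape(-1,3)*1000
t=s[(s[:,2]>112)&(s[:,2]<140)];print(len(t),t.mean(0).round(1),"top z",np.percentile(t[:,2],[50,90,98]))
r=cv2.minAreaRect(t[:,:2].astype(np.float32));print(r)
f=X[175:240,340:385].reshape(-1,3)*1000
t=f[(f[:,2]>4)&(f[:,2]<80)];print(cv2.minAreaRect(t[:,:2].astype(np.float32)))
```

```text
[[586.3  61.8]
 [558.4 -31.7]
 [438.1   0.9]
 [462.3  94.6]] center [511.25671317  31.4079113 ]
97.7 -106.6
124.7 164.8
96.8 75.5
128.3 -14.8
59 [511.6  31.6 118. ] top z [118.37600728 121.83713336 123.35995525]
((511.7571716308594, 31.667972564697266), (8.083187103271484, 36.4030876159668), 74.53878784179688)
((489.08209228515625, -207.788818359375), (108.1601333618164, 152.1307830810547), 85.06697845458984)
```

jog_arm:
  motion:
    - {"slide":[0.103,-0.051,0.018],"hand":1}
    - {"slide":[0.103,-0.051,0.018],"hand":1}
    - {"slide":[0.103,-0.051,0.018],"hand":1}
    - {"slide":[0.103,-0.051,0.018],"hand":1}
    - {"slide":[0.103,-0.051,0.018],"hand":1}
    - {"slide":[0.103,-0.051,0.018],"hand":1}
    - {"slide":[0.103,-0.051,0.018],"rotation":[0,0,0.17],"hand":1}
    - {"rotation":[0,0,0.17],"hand":1}

```text
$.motion[0]: bad value
```

Run:
```python
from h import *
o=bot.get_obs(); print(o["time"],o["position"],o["tcp_rot"],o["contact_force"],o["qpos"])
P=bot.camera_params("wrist");im,d=bot.capture("wrist");cv2.imwrite("pics/w1.png",im);np.save("w1.npy",d)
print(proj("wrist",[[.4944,-.2035,.06],[.4944,-.2035,0]],P))
v,u=np.mgrid[0:420,0:560]
K=np.array(P["intrinsics"]);D=np.array(P["D"]);E=np.array(P["extrinsics"])
p=cv2.undistortPoints(np.stack([u.ravel(),v.ravel()],1).astype(float)[:,None],K,D)[:,0]
X=((np.c_[p[:,0],-p[:,1],-np.ones(len(p))]*d.reshape(-1,1))@E[:3,:3]+(-E[:3,:3].T@E[:3,3]))*1000
ok=(d.ravel()>0)&(abs(X[:,0]-494)<90)&(abs(X[:,1]+204)<60)
for a,b in ((54,66),(3.5,9)):
    t=X[ok&(X[:,2]>a)&(X[:,2]<b)]; print(len(t), cv2.minAreaRect(t[:,:2].astype(np.float32)) if len(t)>4 else None, np.median(t,0))
```

```text
0.1 [ 0.24566919 -0.51940097  0.2132169 ] [-1.79911445e+02 -4.50929172e-05  2.53122453e+01] [-0.05888783  0.60244646 -0.88527827] [-6.58323661e+01  1.83480612e+01  8.96974403e+01 -1.81215511e-03
  7.20430367e+01 -1.14405140e+00]
[[  20.58670515 -311.4304466 ]
 [  66.27789897 -241.30189363]]
0 None [nan nan nan]
0 None [nan nan nan]
  return _methods._mean(a, axis=axis, dtype=dtype,
  ret = um.true_divide(
```

View pics/w1.png

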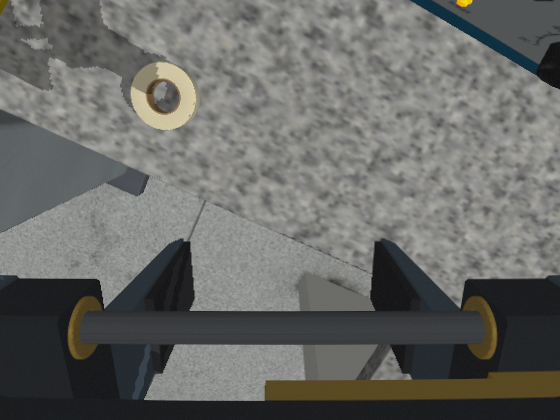

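The move was refused, probably because a row lacked a field. The picture shows only the tape roll at (163,95) and the bench edge. I'll resend with all fields.

jog_arm:
  motion:
    - {"slide":[0.103,-0.051,0.018],"rotation":[0,0,0],"hand":1}
    - {"slide":[0.103,-0.051,0.018],"rotation":[0,0,0],"hand":1}
    - {"slide":[0.103,-0.051,0.018],"rotation":[0,0,0],"hand":1}
    - {"slide":[0.103,-0.051,0.018],"rotation":[0,0,0],"hand":1}
    - {"slide":[0.103,-0.051,0.018],"rotation":[0,0,0],"hand":1}
    - {"slide":[0.103,-0.051,0.018],"rotation":[0,0,0],"hand":1}
    - {"slide":[0.103,-0.051,0.018],"rotation":[0,0,0.17],"hand":1}
    - {"slide":[0,0,0],"rotation":[0,0,0.17],"hand":1}

```text
time: 1.15
position: [0.4969, -0.2009, 0.1498]
tcp_rot: [-179.9, 0.1, 10.1]
contact_force: [-0.6, -0.1, 0.5]
gripper_width: 0.999
```

```bash
cat >> h.py <<'E'
def cloud(n):
    P=bot.camera_params(n);im,d=bot.capture(n)
    v,u=np.mgrid[0:420,0:560];K=np.array(P["intrinsics"]);D=np.array(P["D"]);E=np.array(P["extrinsics"])
    p=cv2.undistortPoints(np.stack([u.ravel(),v.ravel()],1).astype(float)[:,None],K,D)[:,0]
    X=((np.c_[p[:,0],-p[:,1],-np.ones(len(p))]*d.reshape(-1,1))@E[:3,:3]+(-E[:3,:3].T@E[:3,3]))*1000
    X[d.ravel()==0]=np.nan
    return im,X.reshape(420,560,3),P
E
python3 - <<'E'
from h import *
o=bot.get_obs(); print(o["time"],o["position"],o["tcp_rot"],o["contact_force"])
im,X,P=cloud("wrist");cv2.imwrite("pics/w2.png",im);X=X.reshape(-1,3)
ok=(abs(X[:,0]-494)<70)&(abs(X[:,1]+204)<40)
for a,b in ((54,66),(3.5,9)):
    t=X[ok&(X[:,2]>a)&(X[:,2]<b)]; print(len(t))
    if len(t)>4:print(cv2.minAreaRect(t[:,:2].astype(np.float32)), np.median(t,0))
E
```

```text
1.15 [ 0.49694554 -0.20092461  0.1498475 ] [-1.79908705e+02  5.54623708e-02  1.00668558e+01] [-0.64637123 -0.13442314  0.54810381]
2150
((495.9855041503906, -203.4139862060547), (62.84905242919922, 20.027780532836914), 10.698875427246094) [ 498.39953401 -203.06710649   60.89383156]
511
((500.45867919921875, -193.39984130859375), (123.90353393554688, 41.37266540527344), 12.479989051818848) [ 540.71707174 -194.11986457    7.11464697]
```

View pics/w2.png

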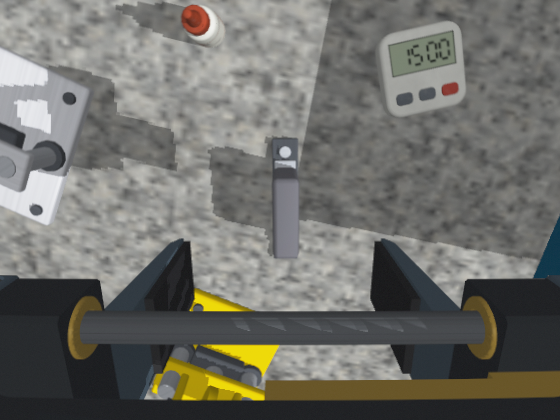

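The file grip at pixel (285,217) sits centred between the fingers, and its measured size (63 x 20 mm, top at 61 mm) matches. Descending to grasp.

jog_arm:
  motion:
    - {"slide":[-0.0036,0.0044,0.1],"rotation":[0,0,-0.01],"hand":1}
    - {"slide":[0,0,0.1],"rotation":[0,0,0],"hand":1}
    - {"slide":[0,0,0.06],"rotation":[0,0,0],"hand":1}
    - {"slide":[0,0,0.0156],"rotation":[0,0,0],"hand":1}
    - {"slide":[0,0,0],"rotation":[0,0,0],"hand":-1}
    - {"slide":[0,0,0],"rotation":[0,0,0],"hand":-1}
    - {"slide":[0,0,0],"rotation":[0,0,0],"hand":-1}
    - {"slide":[0,0,0],"rotation":[0,0,0],"hand":-1}
  grip_force: 60

```text
time: 2.2
position: [0.4944, -0.207, 0.0139]
tcp_rot: [179.9, -0.1, 10.5]
contact_force: [0.1, 1.1, -0.2]
gripper_width: 0.594
```

jog_arm:
  motion:
    - {"slide":[0,0,0],"rotation":[0,0,0],"hand":-1}
    - {"slide":[0,0,0],"rotation":[0,0,0],"hand":-1}
    - {"slide":[0,0,0],"rotation":[0,0,0],"hand":-1}
    - {"slide":[0,0,0],"rotation":[0,0,0],"hand":-1}
    - {"slide":[0,0,0],"rotation":[0,0,0],"hand":-1}
    - {"slide":[0,0,0],"rotation":[0,0,0],"hand":-1}

```text
time: 2.95
position: [0.4939, -0.2066, 0.0131]
tcp_rot: [-180.0, 0.0, 10.5]
contact_force: [-0.2, 1.6, 0.7]
gripper_width: 0.217
```

jog_arm:
  motion:
    - {"slide":[0,0,-0.12],"rotation":[0,0,0],"hand":-1}
    - {"slide":[0,0,-0.12],"rotation":[0,0,0],"hand":-1}
    - {"slide":[0,0,-0.12],"rotation":[0,0,0],"hand":-1}
    - {"slide":[0,0,0],"rotation":[0,0,0.2],"hand":-1}
    - {"slide":[0,0,0],"rotation":[0,0,0.2],"hand":-1}
    - {"slide":[0,0,0],"rotation":[0,0,0.17],"hand":-1}
    - {"slide":[0,0,0],"rotation":[0,0,0],"hand":-1}
    - {"slide":[0,0,0],"rotation":[0,0,0],"hand":-1}

```text
time: 3.95
position: [0.4939, -0.2069, 0.1928]
tcp_rot: [180.0, 0.0, -15.1]
contact_force: [-0.8, 1.0, -3.0]
gripper_width: 0.217
```

```bash
cat >> h.py <<'E'
J=np.array([511.5,31.5]);JY=np.radians(-15.3);JU=np.array([np.cos(JY),np.sin(JY)]);JV=np.array([-np.sin(JY),np.cos(JY)])
def jf(X): # world mm -> jig frame
    q=X[:,:2]-J; return np.c_[q@JU,q@JV,X[:,2]]
E
python3 - <<'E'
from h import *
o=bot.get_obs(); print(o["time"],o["position"],o["tcp_rot"],o["contact_force"],o["moment"])
X=np.load("X.npy").reshape(-1,3)*1000
q=jf(X); q=q[(abs(q[:,0])<35)&(abs(q[:,1])<30)&(q[:,2]>85)]
for lo,hi in ((-20,-7),(-3,3),(7,20)):
    t=q[(q[:,1]>lo)&(q[:,1]<hi)]; print(lo,t[np.argsort(t[:,0])].round(0).astype(int).tolist())
a=cv2.imread("pics/scene0.png"); c=proj("scene",[[.5115,.0315,.09]])[0].astype(int); print(c)
x,y=c; cv2.imwrite("pics/crop2.png",cv2.resize(a[y-32:y+32,x-40:x+40],None,fx=9,fy=9,interpolation=cv2.INTER_CUBIC))
E
```

```text
3.95 [ 0.4938904  -0.20689455  0.19279737] [ 1.79985513e+02  2.66948308e-02 -1.50803331e+01] [-0.78980408  0.98144376 -3.04663119] [ 0.02683479 -0.0032075  -0.04528827]
-20 [[-9, -9, 98], [-7, -9, 102], [-6, -9, 108], [-5, -17, 98], [-4, -20, 99], [-4, -10, 98], [-4, -12, 98], [-3, -8, 107], [-3, -15, 99], [-3, -17, 99], [-2, -10, 99], [-2, -19, 98], [-2, -12, 101], [-1, -7, 108], [-1, -14, 100], [-1, -10, 110], [0, -16, 100], [0, -19, 99], [1, -11, 100], [2, -13, 97], [2, -9, 106], [2, -16, 99], [3, -18, 96], [4, -8, 104], [6, -10, 93], [7, -8, 103], [8, -10, 100], [11, -14, 104], [11, -16, 108], [11, -9, 108], [12, -12, 111], [12, -14, 108], [13, -16, 107], [14, -8, 107], [14, -11, 109], [15, -13, 107], [15, -16, 111], [16, -17, 106], [16, -8, 107], [16, -10, 109]]
-3 [[-26, -1, 95], [-25, -3, 96], [-25, 1, 106], [-24, -1, 105], [-22, 2, 106], [-22, -1, 109], [-22, -3, 109], [-21, 2, 111], [-20, 0, 108], [-19, -2, 110], [-18, 3, 109], [-18, 0, 114], [-17, -2, 114], [-16, 3, 115], [-16, 0, 117], [-15, -2, 116], [-14, 1, 117], [-13, -1, 116], [-12, 1, 118], [-11, -1, 120], [-9, 2, 11
[... 378 characters left out ...]
6], [15, 1, 115], [16, -1, 115], [18, 2, 113], [18, 0, 112], [19, -3, 112], [21, 3, 108], [21, 1, 107], [22, -2, 109]]
7 [[-9, 8, 100], [-7, 9, 101], [-5, 9, 105], [-4, 12, 97], [-4, 19, 99], [-3, 17, 99], [-3, 14, 101], [-2, 12, 100], [-2, 9, 105], [-2, 7, 106], [-2, 20, 99], [-1, 17, 100], [-1, 15, 102], [0, 13, 101], [0, 10, 104], [0, 8, 106], [1, 18, 102], [2, 16, 99], [2, 13, 99], [3, 8, 106], [3, 11, 98], [5, 9, 106], [8, 10, 103], [8, 7, 101], [10, 7, 107], [10, 17, 107], [11, 15, 106], [11, 12, 109], [11, 10, 109], [12, 8, 109], [12, 18, 108], [13, 15, 109], [13, 13, 110], [14, 11, 107], [14, 8, 109], [14, 18, 108], [15, 16, 107], [15, 14, 109], [16, 11, 108], [17, 9, 108]]
[254 224]
```

View pics/crop2.png

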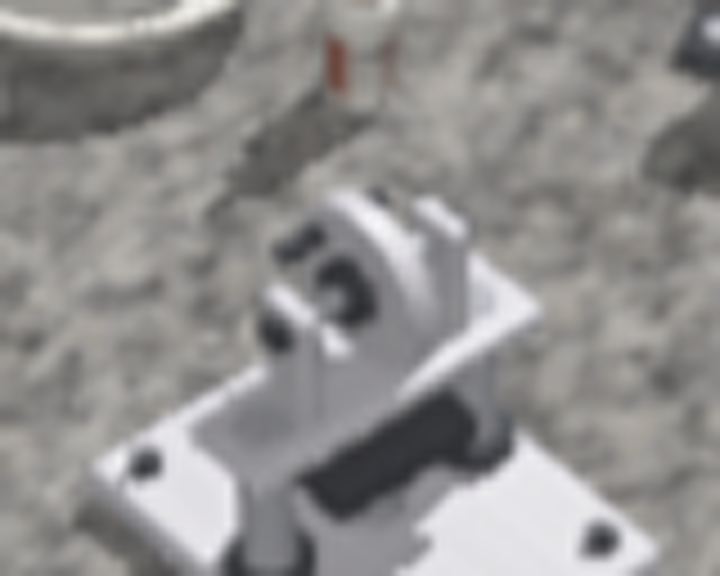

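Pin found 13.5 mm forward and about 9 mm above the spindle, which makes it roughly 0.95 rad past the top (angle ≈ -5.33). The rim top is at about 122 mm. Moving to the stroke start above the disc.

jog_arm:
  motion:
    - {"slide":[-0.0316,-0.094,0],"rotation":[0,0,0],"hand":-1}
    - {"slide":[-0.0316,-0.094,0],"rotation":[0,0,0],"hand":-1}
    - {"slide":[-0.0316,-0.094,0],"rotation":[0,0,0],"hand":-1}
    - {"slide":[-0.0316,-0.094,0],"rotation":[0,0,0],"hand":-1}
    - {"slide":[-0.0316,-0.094,0],"rotation":[0,0,0],"hand":-1}
    - {"slide":[0,0,0.04],"rotation":[0,0,0.005],"hand":-1}
    - {"slide":[0,0,0.04],"rotation":[0,0,0],"hand":-1}
    - {"slide":[0,0,0],"rotation":[0,0,0],"hand":-1}

```text
time: 4.95
position: [0.4781, 0.0408, 0.1519]
tcp_rot: [179.9, 0.2, -15.3]
contact_force: [-0.5, -0.1, -1.3]
gripper_width: 0.217
```

Run:
```python
from h import *
o=bot.get_obs(); print(o["time"],o["position"],o["tcp_rot"],o["contact_force"],o["moment"]); print(jf(np.array([o["position"]])*1000))
im,X,P=cloud("wrist");cv2.imwrite("pics/w3.png",im)
q=jf(X.reshape(-1,3)); t=q[(abs(q[:,1])<3)&(abs(q[:,0])<40)&(q[:,2]>60)]; print(len(t)); 
for u in range(-30,31,4):
    s=t[abs(t[:,0]-u)<2]; print(u,len(s),np.median(s[:,2]) if len(s) else None)
```

```text
4.95 [0.47812983 0.04075378 0.15187137] [179.92076305   0.19581432 -15.32919567] [-0.52228204 -0.13415276 -1.32140455] [0.10223346 0.00439656 0.03791186]
[[-3.46292675e+01  1.20311705e-01  1.51871369e+02]]
4350
-30 0 None
-26 125 199.86196350741596
-22 138 200.1072572349483
-18 152 200.07857271193797
-14 168 199.9501555118993
-10 897 260.3623322536809
-6 767 265.22342661886546
-2 1278 199.0480978269241
2 232 244.6598928655264
6 88 146.84991261005973
10 95 148.84886266611085
14 114 148.58704973058155
18 141 145.53908066449634
22 147 110.7492889830397
26 8 99.75075665941225
30 0 None
```

View pics/w3.png

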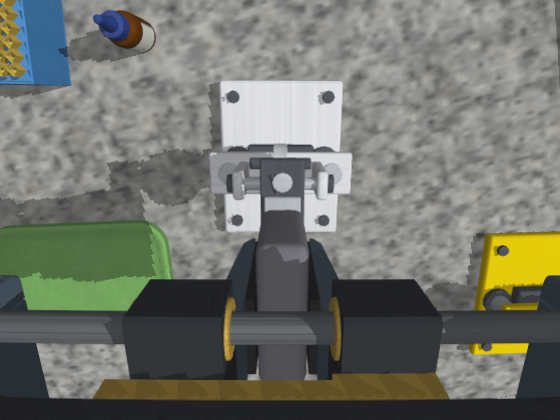

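File is centred over the disc rim (disc at (281,150), file nose at (283,182)). Feeling downward.

jog_arm:
  motion:
    - {"slide":[0,0,0.012],"rotation":[0,0,0],"hand":-1}
    - {"slide":[0,0,0.008],"rotation":[0,0,0],"hand":-1}
    - {"slide":[0,0,0.004],"rotation":[0,0,0],"hand":-1}
    - {"slide":[0,0,0],"rotation":[0,0,0],"hand":-1}
    - {"slide":[0,0,0],"rotation":[0,0,0],"hand":-1}

```text
time: 5.62
position: [0.4795, 0.0407, 0.1413]
tcp_rot: [-180.0, -0.0, -15.4]
contact_force: [-0.5, -0.2, -2.3]
gripper_width: 0.221
```

jog_arm:
  motion:
    - {"slide":[0,0,0.004],"rotation":[0,0,0],"hand":-1}
    - {"slide":[0,0,0],"rotation":[0,0,0],"hand":-1}

```text
time: 5.88
position: [0.4792, 0.0407, 0.139]
tcp_rot: [180.0, 0.0, -15.4]
contact_force: [-0.0, -0.2, -2.3]
gripper_width: 0.221
```

jog_arm:
  motion:
    - {"slide":[0,0,0.003],"rotation":[0,0,0],"hand":-1}
    - {"slide":[0,0,0],"rotation":[0,0,0],"hand":-1}

```text
time: 6.12
position: [0.4792, 0.0407, 0.1375]
tcp_rot: [180.0, 0.0, -15.4]
contact_force: [-0.9, 0.3, -2.2]
gripper_width: 0.213
```

jog_arm:
  motion:
    - {"slide":[0,0,0.003],"rotation":[0,0,0],"hand":-1}
    - {"slide":[0,0,0],"rotation":[0,0,0],"hand":-1}

```text
time: 6.38
position: [0.4793, 0.0407, 0.136]
tcp_rot: [180.0, 0.0, -15.4]
contact_force: [-0.4, -0.3, -1.8]
gripper_width: 0.214
```

jog_arm:
  motion:
    - {"slide":[0,0,0.002],"rotation":[0,0,0],"hand":-1}
    - {"slide":[0,0,0],"rotation":[0,0,0],"hand":-1}

```text
time: 6.62
position: [0.4793, 0.0407, 0.1351]
tcp_rot: [180.0, 0.0, -15.4]
contact_force: [-0.7, -0.8, -2.4]
gripper_width: 0.216
```

jog_arm:
  motion:
    - {"slide":[0,0,0.002],"rotation":[0,0,0],"hand":-1}
    - {"slide":[0,0,0],"rotation":[0,0,0],"hand":-1}

```text
time: 6.88
position: [0.4795, 0.0407, 0.1344]
tcp_rot: [-180.0, -0.0, -15.4]
contact_force: [-0.2, -0.2, 1.2]
gripper_width: 0.216
```

jog_arm:
  motion:
    - {"slide":[0,0,0.003],"rotation":[0,0,0],"hand":-1}
    - {"slide":[0,0,0],"rotation":[0,0,0],"hand":-1}

```text
time: 7.12
position: [0.4796, 0.0407, 0.1331]
tcp_rot: [-180.0, -0.0, -15.4]
contact_force: [-1.2, -0.8, 4.7]
gripper_width: 0.216
```

jog_arm:
  motion:
    - {"slide":[0,0,0.0012],"rotation":[0,0,0],"hand":-1}
    - {"slide":[0.006,0,0],"rotation":[0,0,0],"hand":-1}
    - {"slide":[0.008,0,0],"rotation":[0,0,0],"hand":-1}
    - {"slide":[0.008,0,0],"rotation":[0,0,0],"hand":-1}

```text
time: 7.62
position: [0.4895, 0.0379, 0.1325]
tcp_rot: [-180.0, 0.1, -15.4]
contact_force: [-3.9, 0.2, 6.2]
gripper_width: 0.219
```

jog_arm:
  motion:
    - {"slide":[0.008,0,0],"rotation":[0,0,0],"hand":-1}
    - {"slide":[0.008,0,0],"rotation":[0,0,0],"hand":-1}

```text
time: 7.88
position: [0.4971, 0.0358, 0.1325]
tcp_rot: [-180.0, 0.1, -15.4]
contact_force: [-3.6, 0.3, 6.4]
gripper_width: 0.214
```

jog_arm:
  motion:
    - {"slide":[0.008,0,0],"rotation":[0,0,0],"hand":-1}
    - {"slide":[0.008,0,0],"rotation":[0,0,0],"hand":-1}
    - {"slide":[0.008,0,0],"rotation":[0,0,0],"hand":-1}
    - {"slide":[0.008,0,0],"rotation":[0,0,0],"hand":-1}

```text
time: 8.38
position: [0.5124, 0.0316, 0.1324]
tcp_rot: [180.0, 0.1, -15.4]
contact_force: [-4.0, 0.6, 6.5]
gripper_width: 0.214
```

jog_arm:
  motion:
    - {"slide":[0.008,0,0],"rotation":[0,0,0],"hand":-1}
    - {"slide":[0.008,0,0],"rotation":[0,0,0],"hand":-1}
    - {"slide":[0.008,0,0],"rotation":[0,0,0],"hand":-1}

```text
time: 8.75
position: [0.5238, 0.0284, 0.1324]
tcp_rot: [180.0, 0.1, -15.4]
contact_force: [-2.9, 0.9, 6.4]
gripper_width: 0.217
```

jog_arm:
  motion:
    - {"slide":[0.008,0,0],"rotation":[0,0,0],"hand":-1}
    - {"slide":[0.008,0,0],"rotation":[0,0,0],"hand":-1}
    - {"slide":[0.006,0,0],"rotation":[0,0,0],"hand":-1}

```text
time: 9.12
position: [0.5344, 0.0255, 0.1324]
tcp_rot: [180.0, 0.1, -15.4]
contact_force: [-3.2, 0.3, 6.7]
gripper_width: 0.214
```

jog_arm:
  motion:
    - {"slide":[0.008,0,0],"rotation":[0,0,0],"hand":-1}
    - {"slide":[0.006,0,0],"rotation":[0,0,0],"hand":-1}
    - {"slide":[0,0,0],"rotation":[0,0,0],"hand":-1}

```text
time: 9.5
position: [0.5414, 0.0236, 0.1324]
tcp_rot: [180.0, 0.1, -15.4]
contact_force: [-3.8, 0.9, 7.2]
gripper_width: 0.217
```

jog_arm:
  motion:
    - {"slide":[0.001,0,-0.012],"rotation":[0,0,0],"hand":-1}
    - {"slide":[0,0,-0.028],"rotation":[0,0,0],"hand":-1}
    - {"slide":[0,0,0],"rotation":[0,0,0],"hand":-1}

```text
time: 9.88
position: [0.5436, 0.0233, 0.1533]
tcp_rot: [-180.0, -0.2, -15.4]
contact_force: [-0.4, -0.4, -2.4]
gripper_width: 0.218
```

jog_arm:
  motion:
    - {"slide":[-0.07,0,0],"rotation":[0,0,0],"hand":-1}
    - {"slide":[-0.07,0,0],"rotation":[0,0,0],"hand":-1}
    - {"slide":[0,0,0],"rotation":[0,0,0],"hand":-1}
    - {"slide":[0,0,0],"rotation":[0,0,0],"hand":-1}

```text
time: 10.38
position: [0.4759, 0.0419, 0.1523]
tcp_rot: [-180.0, -0.1, -15.4]
contact_force: [0.4, -0.1, -0.8]
gripper_width: 0.217
```

```bash
cat >> h.py <<'E'
def pins():
    o=bot.get_obs(); print(o["time"],o["position"].round(4),o["tcp_rot"].round(2),o["contact_force"].round(2), jf(np.array([o["position"]])*1000).round(1))
    for n in ("top","scene"):
        im,X,P=cloud(n); cv2.imwrite(f"pics/{n}_{o['time']:.1f}.png",im)
        q=jf(X.reshape(-1,3)); q=q[(abs(q[:,0])<30)&(abs(q[:,1])<22)&(q[:,2]>70)&(q[:,2]<116)]
        for lo,hi in ((-19,-6),(6,19)):
            t=q[(q[:,1]>lo)&(q[:,1]<hi)]; print(n,lo,t[np.argsort(t[:,0])].round(0).astype(int).tolist())
E
python3 -c "
from h import *
pins()"
```

```text
10.375 [0.4759 0.0419 0.1523] [-1.7998e+02 -1.0000e-01 -1.5400e+01] [ 0.45 -0.06 -0.76] [[-37.1   0.6 152.3]]
top -19 []
top 6 []
scene -19 [[-10, -16, 82], [-9, -16, 84], [-5, -17, 97], [-4, -15, 97], [-3, -16, 99], [-2, -13, 103]]
scene 6 [[-19, 8, 113], [-18, 7, 102], [-17, 6, 104], [-15, 7, 83], [-11, 17, 87], [-11, 10, 83], [-11, 17, 70], [-11, 9, 105], [-10, 16, 82], [-10, 6, 96], [-10, 9, 94], [-10, 12, 86], [-9, 12, 82], [-9, 18, 80], [-9, 8, 96], [-9, 12, 79], [-8, 11, 94], [-8, 14, 87], [-8, 11, 104], [-8, 8, 82], [-8, 10, 97], [-8, 7, 104], [-7, 16, 84], [-6, 6, 96], [-6, 9, 104], [-6, 11, 105], [-6, 9, 84], [-5, 11, 95], [-4, 14, 84], [-4, 17, 82], [-4, 10, 98], [-4, 7, 105], [-4, 17, 79], [-4, 16, 98], [-3, 9, 106], [-3, 9, 99], [-3, 15, 100], [-3, 12, 97], [-3, 18, 98], [-2, 9, 108], [-2, 9, 89], [-2, 18, 101], [-2, 11, 93], [-1, 14, 101], [-1, 7, 109], [-1, 10, 105], [-1, 10, 98], [0, 10, 107], [0, 10, 101], [0, 16, 101], [0, 7, 111], [0, 10, 88], [2, 8, 107], [2, 17, 100], [3, 10, 102], [3, 10, 105], [3, 10, 98], [6, 11, 97], [7, 10, 102], [7, 10, 99], [8, 6, 103]]
```

Stroke 1 held 8.6–9 N over about 64 mm. Descending by the same 20 mm for stroke 2.

jog_arm:
  motion:
    - {"slide":[0.006,0,0.02],"rotation":[0,0,0],"hand":-1}
    - {"slide":[0,0,0.012],"rotation":[0,0,0],"hand":-1}
    - {"slide":[0,0,0.003],"rotation":[0,0,0],"hand":-1}
    - {"slide":[0,0,0.003],"rotation":[0,0,0],"hand":-1}
    - {"slide":[0,0,0.001],"rotation":[0,0,0],"hand":-1}
    - {"slide":[0,0,0],"rotation":[0,0,0],"hand":-1}

```text
time: 11.22
position: [0.4782, 0.041, 0.1331]
tcp_rot: [-180.0, -0.1, -15.4]
contact_force: [-1.4, -1.0, 3.9]
gripper_width: 0.215
```

jog_arm:
  motion:
    - {"slide":[0,0,0.0016],"rotation":[0,0,0],"hand":-1}
    - {"slide":[0.006,0,0],"rotation":[0,0,0],"hand":-1}
    - {"slide":[0.008,0,0],"rotation":[0,0,0],"hand":-1}
    - {"slide":[0.008,0,0],"rotation":[0,0,0],"hand":-1}

```text
time: 11.72
position: [0.4878, 0.0383, 0.1322]
tcp_rot: [180.0, 0.1, -15.4]
contact_force: [-4.1, 0.4, 7.5]
gripper_width: 0.216
```

jog_arm:
  motion:
    - {"slide":[0.008,0,0],"rotation":[0,0,0],"hand":-1}
    - {"slide":[0.008,0,0],"rotation":[0,0,0],"hand":-1}
    - {"slide":[0.008,0,0],"rotation":[0,0,0],"hand":-1}

```text
time: 12.1
position: [0.4992, 0.0351, 0.1322]
tcp_rot: [180.0, 0.1, -15.4]
contact_force: [-3.8, -0.4, 8.2]
gripper_width: 0.214
```

jog_arm:
  motion:
    - {"slide":[0.008,0,0],"rotation":[0,0,0],"hand":-1}
    - {"slide":[0.008,0,0],"rotation":[0,0,0],"hand":-1}
    - {"slide":[0.008,0,0],"rotation":[0,0,0],"hand":-1}

```text
time: 12.48
position: [0.5106, 0.032, 0.1322]
tcp_rot: [180.0, 0.1, -15.4]
contact_force: [-3.3, 0.0, 7.2]
gripper_width: 0.218
```

jog_arm:
  motion:
    - {"slide":[0.008,0,0],"rotation":[0,0,0],"hand":-1}
    - {"slide":[0.008,0,0],"rotation":[0,0,0],"hand":-1}
    - {"slide":[0.008,0,0],"rotation":[0,0,0],"hand":-1}

```text
time: 12.85
position: [0.5221, 0.0288, 0.1321]
tcp_rot: [180.0, 0.1, -15.4]
contact_force: [-3.6, 0.5, 8.3]
gripper_width: 0.214
```

jog_arm:
  motion:
    - {"slide":[0.008,0,0],"rotation":[0,0,0],"hand":-1}
    - {"slide":[0.008,0,0],"rotation":[0,0,0],"hand":-1}
    - {"slide":[0,0,0],"rotation":[0,0,0],"hand":-1}

```text
time: 13.22
position: [0.5302, 0.0266, 0.1322]
tcp_rot: [180.0, 0.1, -15.4]
contact_force: [-2.4, -0.8, 7.8]
gripper_width: 0.218
```

jog_arm:
  motion:
    - {"slide":[0.001,0,-0.012],"rotation":[0,0,0],"hand":-1}
    - {"slide":[0,0,-0.028],"rotation":[0,0,0],"hand":-1}
    - {"slide":[0,0,0],"rotation":[0,0,0],"hand":-1}
    - {"slide":[-0.11,0,-0.01],"rotation":[0,0,0],"hand":-1}
    - {"slide":[-0.11,0,0],"rotation":[0,0,0],"hand":-1}
    - {"slide":[-0.08,0,0],"rotation":[0,0,0],"hand":-1}
    - {"slide":[0,0,0],"rotation":[0,0,0],"hand":-1}
    - {"slide":[0,0,0],"rotation":[0,0,0],"hand":-1}

```text
time: 14.22
position: [0.3879, 0.0663, 0.1571]
tcp_rot: [-180.0, -0.1, -15.4]
contact_force: [0.5, 0.6, -3.5]
gripper_width: 0.215
```

```bash
python3 -c "
from h import *
pins()"; ls pics
```

```text
14.225 [0.3879 0.0663 0.1571] [-1.7996e+02 -1.2000e-01 -1.5400e+01] [ 0.49  0.64 -3.48] [[-128.4    0.9  157.1]]
top -19 [[-13, -8, 109], [-12, -15, 115], [-11, -8, 112], [-11, -10, 116], [-11, -17, 109], [-10, -12, 113], [-10, -15, 116], [-9, -7, 115], [-9, -17, 112], [-8, -9, 113], [-8, -12, 116], [-7, -14, 115], [-7, -16, 111], [-5, -8, 106], [-5, -18, 99], [-4, -10, 100], [-4, -12, 99], [-3, -8, 109], [-3, -15, 102], [-2, -17, 98], [-2, -10, 99], [-2, -12, 102], [-1, -7, 108], [-1, -14, 99], [0, -10, 107], [0, -16, 97], [0, -19, 100], [1, -11, 99], [1, -14, 102], [1, -7, 106], [2, -9, 106], [2, -16, 98], [3, -18, 95], [4, -6, 106], [4, -8, 106], [6, -10, 92], [7, -8, 103], [8, -9, 97]]
top 6 [[-13, 11, 107], [-13, 9, 113], [-12, 16, 114], [-12, 6, 112], [-12, 14, 112], [-10, 9, 112], [-10, 7, 114], [-10, 16, 114], [-10, 14, 115], [-9, 12, 112], [-8, 10, 113], [-8, 17, 115], [-8, 7, 115], [-7, 15, 113], [-5, 9, 107], [-5, 12, 98], [-4, 6, 108], [-4, 17, 100], [-3, 15, 99], [-3, 12, 103], [-2, 9, 106], [-2, 7, 107], [-1, 17, 101], [0, 15, 97], [0, 10, 105], [0, 13, 99], [1, 8, 103]
[... 404 characters left out ...]
7, 71], [-11, 18, 110], [-11, 9, 114], [-11, 6, 112], [-10, 6, 109], [-10, 9, 110], [-9, 8, 100], [-9, 8, 96], [-8, 11, 101], [-8, 10, 103], [-8, 19, 112], [-8, 10, 112], [-8, 13, 114], [-8, 10, 96], [-8, 7, 113], [-7, 7, 91], [-7, 10, 92], [-5, 17, 112], [-5, 11, 98], [-4, 11, 95], [-4, 13, 99], [-3, 19, 102], [-3, 6, 84], [-3, 12, 91], [-3, 12, 94], [-3, 9, 89], [-3, 15, 96], [-2, 17, 97], [-2, 14, 98], [-1, 14, 101], [0, 19, 100], [0, 9, 106], [2, 14, 99], [2, 8, 108], [3, 17, 100], [3, 7, 115], [4, 9, 103], [5, 12, 99], [5, 11, 104], [7, 7, 104], [7, 10, 99], [19, 6, 101]]
crop1.png
crop2.png
scene0.png
scene_10.4.png
scene_14.2.png
top0.png
top_10.4.png
top_14.2.png
w1.png
w2.png
w3.png
```

Pin is now at 10 mm toward the robot and 14 mm above the spindle, about 0.61 rad short of the top. That agrees with stroke travel (2.57 + 2.15 rad), so there was no slip. The final stroke needs about 15.3 mm.

jog_arm:
  motion:
    - {"slide":[0.118,0,0],"rotation":[0,0,0],"hand":-1}
    - {"slide":[0.118,0,0],"rotation":[0,0,0],"hand":-1}
    - {"slide":[0,0,0.025],"rotation":[0,0,0],"hand":-1}
    - {"slide":[0,0,0.017],"rotation":[0,0,0],"hand":-1}
    - {"slide":[0,0,0.003],"rotation":[0,0,0],"hand":-1}
    - {"slide":[0,0,0.003],"rotation":[0,0,0],"hand":-1}
    - {"slide":[0,0,0.001],"rotation":[0,0,0],"hand":-1}
    - {"slide":[0,0,0],"rotation":[0,0,0],"hand":-1}

```text
time: 15.32
position: [0.5004, 0.0347, 0.133]
tcp_rot: [180.0, -0.1, -15.4]
contact_force: [-0.6, -2.6, 4.4]
gripper_width: 0.213
```

jog_arm:
  motion:
    - {"slide":[0,0,0.0012],"rotation":[0,0,0],"hand":-1}
    - {"slide":[0.006,0,0],"rotation":[0,0,0],"hand":-1}
    - {"slide":[0.008,0,0],"rotation":[0,0,0],"hand":-1}
    - {"slide":[0.007,0,0],"rotation":[0,0,0],"hand":-1}
    - {"slide":[0,0,0],"rotation":[0,0,0],"hand":-1}

```text
time: 15.95
position: [0.5098, 0.0321, 0.1322]
tcp_rot: [180.0, 0.1, -15.4]
contact_force: [-4.0, -2.0, 8.0]
gripper_width: 0.215
```

Need 5.5 mm more (to x ≈ 0.515).

jog_arm:
  motion:
    - {"slide":[0.006,0,0],"rotation":[0,0,0],"hand":-1}
    - {"slide":[0.005,0,0],"rotation":[0,0,0],"hand":-1}
    - {"slide":[0,0,0],"rotation":[0,0,0],"hand":-1}

```text
time: 16.32
position: [0.5149, 0.0307, 0.1322]
tcp_rot: [180.0, 0.1, -15.4]
contact_force: [-3.9, -1.2, 8.2]
gripper_width: 0.219
```

jog_arm:
  motion:
    - {"slide":[0.0006,0,-0.012],"rotation":[0,0,0],"hand":-1}
    - {"slide":[0,0,-0.028],"rotation":[0,0,0],"hand":-1}
    - {"slide":[0,0,0],"rotation":[0,0,0],"hand":-1}
    - {"slide":[-0.11,0,-0.01],"rotation":[0,0,0],"hand":-1}
    - {"slide":[-0.11,0,0],"rotation":[0,0,0],"hand":-1}
    - {"slide":[-0.05,0,0],"rotation":[0,0,0],"hand":-1}
    - {"slide":[0,0,0],"rotation":[0,0,0],"hand":-1}
    - {"slide":[0,0,0],"rotation":[0,0,0],"hand":-1}

```text
time: 17.32
position: [0.3875, 0.0665, 0.1569]
tcp_rot: [-180.0, -0.1, -15.4]
contact_force: [0.3, -0.0, -2.6]
gripper_width: 0.215
```

```bash
python3 -c "
from h import *
pins()
n=sorted(__import__('glob').glob('pics/top_1[5-9]*'))[-1]
b=cv2.imread(n);cv2.imwrite('pics/c8.png',cv2.resize(b[175:235,230:310],None,fx=9,fy=9,interpolation=cv2.INTER_CUBIC))
print(proj('top',[[.5115,.0315,.122]]))
" | sed 's/\], \[/ | /g'
```

```text
17.325 [0.3875 0.0665 0.1569] [-1.7996e+02 -1.1000e-01 -1.5410e+01] [ 0.33 -0.04 -2.58] [[-128.9    1.   156.9]]
top -19 [[-10, -7, 100 | -10, -9, 102 | -8, -7, 107 | -7, -9, 102 | -5, -8, 106 | -5, -17, 96 | -4, -10, 98 | -4, -18, 70 | -4, -8, 113 | -4, -12, 99 | -3, -11, 114 | -3, -15, 99 | -2, -17, 98 | -2, -18, 116 | -1, -12, 116 | 0, -15, 115 | 0, -19, 98 | 1, -7, 114 | 2, -14, 113 | 3, -18, 98 | 3, -16, 114 | 3, -7, 112 | 4, -8, 107 | 6, -10, 91 | 7, -8, 103 | 8, -9, 95]]
top 6 [[-15, 14, 72 | -9, 8, 101 | -7, 8, 106 | -6, 6, 104 | -5, 9, 106 | -4, 12, 94 | -4, 7, 104 | -4, 11, 114 | -4, 17, 99 | -3, 14, 100 | -3, 16, 116 | -3, 6, 115 | -2, 13, 116 | -1, 9, 116 | 1, 12, 115 | 2, 7, 114 | 5, 9, 103 | 6, 6, 106 | 8, 10, 100 | 8, 7, 102]]
scene -19 []
scene 6 [[-25, 6, 106 | -25, 6, 103 | -19, 8, 107 | -18, 7, 95 | -15, 7, 106 | -13, 6, 82 | -13, 8, 102 | -12, 11, 71 | -10, 6, 102 | -10, 6, 79 | -9, 9, 97 | -9, 8, 93 | -9, 8, 105 | -9, 11, 101 | -8, 8, 102 | -8, 10, 103 | -8, 13, 105 | -8, 7, 98 | -8, 10, 96 | -7, 10, 93 | -6, 7, 80 | -5, 8, 103 | -5, 14, 100 | -5, 17, 99 | -4, 11, 98 | -4, 13, 96 | -4, 10, 103 | -4, 10, 94 | -3, 15, 116 | -3, 12, 114 | -3, 6, 104 | -3, 10, 90 | -3, 9, 105 | -3, 15, 99 | -3, 9, 108 | -3, 12, 91 | -2, 12, 107 | -2, 11, 103 | -2, 14, 101 | -1, 8, 113 | -1, 11, 99 | -1, 16, 115 | -1, 17, 99 | 0, 10, 107 | 0, 19, 112 | 0, 6, 114 | 1, 15, 100 | 2, 11, 100 | 3, 10, 102 | 3, 13, 101 | 3, 16, 99 | 5, 9, 103 | 7, 10, 99 | 19, 6, 111]]
[[265.68547152 198.12205784]]
```

View pics/c8.png

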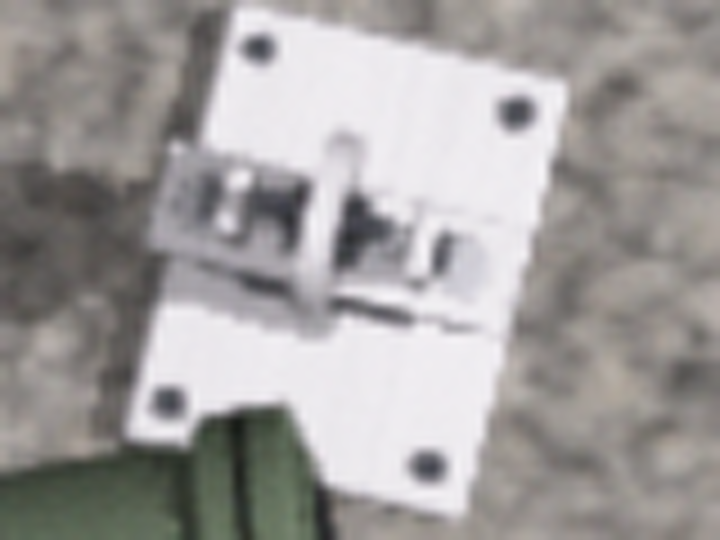

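Seen from above, the pin bar is centred over the spindle: -0.6 ± 1 mm, about -0.03 rad, against the spindle line at about (328,233) in the crop. The disc is done. Now to the lid.

jog_arm:
  motion:
    - {"slide":[0.0062,-0.094,0],"rotation":[0,0,0],"hand":-1}
    - {"slide":[0.0062,-0.094,0],"rotation":[0,0,0],"hand":-1}
    - {"slide":[0.0062,-0.094,0],"rotation":[0,0,0],"hand":-1}
    - {"slide":[0.0062,-0.094,0],"rotation":[0,0,0],"hand":-1}
    - {"slide":[0,0,0],"rotation":[0,0,-0.23],"hand":-1}
    - {"slide":[0,0,0],"rotation":[0,0,-0.23],"hand":-1}
    - {"slide":[0,0,0],"rotation":[0,0,-0.23],"hand":-1}
    - {"slide":[0,0,0],"rotation":[0,0,-0.23],"hand":-1}

```text
time: 18.42
position: [0.4491, 0.2445, 0.156]
tcp_rot: [180.0, 0.0, 26.3]
contact_force: [0.5, 0.5, -2.5]
gripper_width: 0.218
```

jog_arm:
  motion:
    - {"slide":[0,0,0],"rotation":[0,0,-0.23],"hand":-1}
    - {"slide":[0,0,0],"rotation":[0,0,-0.23],"hand":-1}
    - {"slide":[0,0,0],"rotation":[0,0,-0.23],"hand":-1}
    - {"slide":[0,0,0],"rotation":[0,0,-0.23],"hand":-1}
    - {"slide":[0,0,0.07],"rotation":[0,0,-0.2],"hand":-1}
    - {"slide":[0,0,0.07],"rotation":[0,0,0],"hand":-1}
    - {"slide":[0,0,0.05],"rotation":[0,0,0],"hand":-1}
    - {"slide":[0,0,0],"rotation":[0,0,0],"hand":-1}

```text
time: 19.42
position: [0.4475, 0.2436, 0.0595]
tcp_rot: [-179.8, 0.2, 76.4]
contact_force: [0.8, 0.8, -2.9]
gripper_width: 0.216
```

Run:
```python
from h import *
o=bot.get_obs(); print(o["time"],o["position"],o["tcp_rot"],o["contact_force"])
im,X,P=cloud("wrist");cv2.imwrite("pics/w9.png",im)
hsv=cv2.cvtColor(im,cv2.COLOR_BGR2HSV); g=(hsv[...,0]>40)&(hsv[...,0]<80)&(hsv[...,1]>120)
t=X[g]; t=t[t[:,2]<30]; print(np.nanpercentile(t[:,2],[5,25,50,75,95]).round(1), np.nanmin(t,0),np.nanmax(t,0))
```

```text
19.425 [0.44751235 0.24363044 0.05953327] [-179.79090005    0.19014162   76.3542092 ] [ 0.8157309   0.76536647 -2.9487394 ]
  return np.nanmean(a, axis, out=out, keepdims=keepdims)
Traceback (most recent call last):
ValueError: zero-size array to reduction operation fmin which has no identity
```

View pics/w9.png

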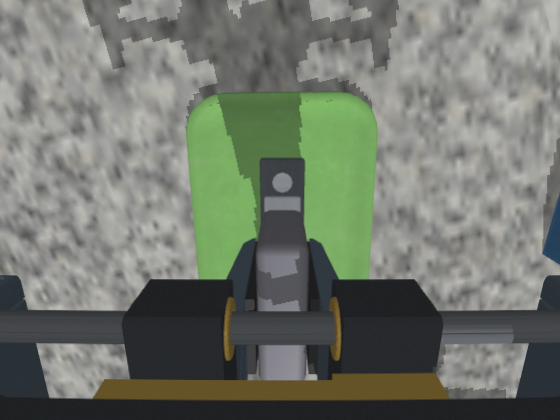

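The file is centred over the lid (lid edges at columns 190–375, nose at (283,180)). Lowering gently.

jog_arm:
  motion:
    - {"slide":[0,0,0.04],"rotation":[0,0,0],"hand":-1}
    - {"slide":[0,0,0.022],"rotation":[0,0,0],"hand":-1}
    - {"slide":[0,0,0.006],"rotation":[0,0,0],"hand":-1}
    - {"slide":[0,0,0],"rotation":[0,0,0],"hand":-1}
    - {"slide":[0,0,0],"rotation":[0,0,0],"hand":-1}

```text
time: 20.1
position: [0.4486, 0.2446, 0.0283]
tcp_rot: [179.9, -0.0, 76.4]
contact_force: [0.3, -0.3, -2.1]
gripper_width: 0.215
```

jog_arm:
  motion:
    - {"slide":[0,0,0.006],"rotation":[0,0,0],"hand":-1}
    - {"slide":[0,0,0.004],"rotation":[0,0,0],"hand":-1}
    - {"slide":[0,0,0],"rotation":[0,0,0],"hand":-1}

```text
time: 20.48
position: [0.4479, 0.2443, 0.0224]
tcp_rot: [-180.0, 0.0, 76.4]
contact_force: [0.0, -0.1, -2.6]
gripper_width: 0.22
```

jog_arm:
  motion:
    - {"slide":[0,0,0.002],"rotation":[0,0,0],"hand":-1}
    - {"slide":[0,0,0],"rotation":[0,0,0],"hand":-1}

```text
time: 20.72
position: [0.4481, 0.2444, 0.0216]
tcp_rot: [180.0, 0.0, 76.4]
contact_force: [0.3, 0.6, -1.8]
gripper_width: 0.214
```

jog_arm:
  motion:
    - {"slide":[0,0,0.0015],"rotation":[0,0,0],"hand":-1}
    - {"slide":[0,0,0],"rotation":[0,0,0],"hand":-1}

```text
time: 20.98
position: [0.4481, 0.2444, 0.0216]
tcp_rot: [180.0, -0.0, 76.4]
contact_force: [-2.1, -1.3, 6.3]
gripper_width: 0.214
```

Contact felt at the expected height. Easing off, releasing, then rising.

jog_arm:
  motion:
    - {"slide":[0,0,-0.001],"rotation":[0,0,0],"hand":-1}
    - {"slide":[0,0,0],"rotation":[0,0,0],"hand":0.2}
    - {"slide":[0,0,0],"rotation":[0,0,0],"hand":0.2}
    - {"slide":[0,0,0],"rotation":[0,0,0],"hand":0.2}
    - {"slide":[0,0,0],"rotation":[0,0,0],"hand":0.2}
    - {"slide":[0,0,0],"rotation":[0,0,0],"hand":0.2}
    - {"slide":[0,0,0],"rotation":[0,0,0],"hand":0.2}
    - {"slide":[0,0,0],"rotation":[0,0,0],"hand":0.2}

```text
time: 21.98
position: [0.4481, 0.2443, 0.0214]
tcp_rot: [180.0, 0.0, 76.4]
contact_force: [-0.0, 0.4, 0.1]
gripper_width: 0.605
```

jog_arm:
  motion:
    - {"slide":[0,0,-0.03],"rotation":[0,0,0],"hand":0.2}
    - {"slide":[0,0,-0.1],"rotation":[0,0,0],"hand":0.2}
    - {"slide":[0,0,-0.1],"rotation":[0,0,0],"hand":0.2}
    - {"slide":[0,0,-0.1],"rotation":[0,0,0],"hand":0.2}
    - {"slide":[-0.11,0,0],"rotation":[0,0,0],"hand":0.2}
    - {"slide":[-0.11,0.05,0],"rotation":[0,0,0],"hand":0.2}
    - {"slide":[-0.11,0.05,0],"rotation":[0,0,0],"hand":0.2}
    - {"slide":[-0.11,0.05,0],"rotation":[0,0,0],"hand":0.2}

```text
time: 22.98
position: [0.4694, 0.0111, 0.1878]
tcp_rot: [179.9, -0.0, 76.4]
contact_force: [1.4, 1.1, 0.8]
gripper_width: 0.596
```

jog_arm:
  motion:
    - {"slide":[-0.11,-0.04,0],"rotation":[0,0,0],"hand":0.2}
    - {"slide":[-0.11,-0.04,-0.02],"rotation":[0,0,0],"hand":0.2}
    - {"slide":[-0.11,-0.04,-0.02],"rotation":[0,0,0],"hand":0.2}
    - {"slide":[-0.11,-0.04,-0.02],"rotation":[0,0,0],"hand":0.2}
    - {"slide":[-0.11,0,0],"rotation":[0,0,0],"hand":0.2}
    - {"slide":[0,0,0],"rotation":[0,0,0],"hand":0.2}
    - {"slide":[0,0,0],"rotation":[0,0,0],"hand":0.2}

```text
time: 23.85
position: [0.3266, -0.2351, 0.2168]
tcp_rot: [180.0, -0.0, 76.3]
contact_force: [0.5, -0.2, 0.4]
gripper_width: 0.598
```

Run:
```python
from h import *
o=bot.get_obs(); print(o["time"],o["position"],o["contact_force"])
im,X,P=cloud("top");cv2.imwrite("pics/end.png",im)
x=X.reshape(-1,3); t=x[(abs(x[:,0]-450)<60)&(abs(x[:,1]-245)<90)&(x[:,2]>45)&(x[:,2]<90)]
print("grip",len(t),cv2.minAreaRect(t[:,:2].astype(np.float32)),np.percentile(t[:,2],[50,95]))
q=jf(x); q=q[(abs(q[:,0])<25)&(q[:,2]>110)&(q[:,2]<120)&(abs(q[:,1])>6)&(abs(q[:,1])<19)]; print("pin",len(q),q.mean(0))
a=cv2.imread("pics/top0.png")
for n,(u,v) in dict(d1=(234,154),d2=(327,157),timer=(393,157)).items():
    p=a[v-14:v+14,u-14:u+14]; r=cv2.matchTemplate(im[v-24:v+24,u-24:u+24],p,cv2.TM_CCOEFF_NORMED); _,m,_,l=cv2.minMaxLoc(r); print(n,round(m,2),l[0]-10,l[1]-10)
```

```text
23.85 [ 0.3265695  -0.23509942  0.21684689] [ 0.53910771 -0.18197789  0.41297346]
grip 227 ((449.0574035644531, 242.96066284179688), (64.85002899169922, 19.7884464263916), 76.37739562988281) [66.99561928 70.49423355]
pin 31 [ -0.56711117   0.37042675 115.47909246]
d1 1.0 0 0
d2 1.0 0 0
timer 1.0 0 0
```

View pics/end.png

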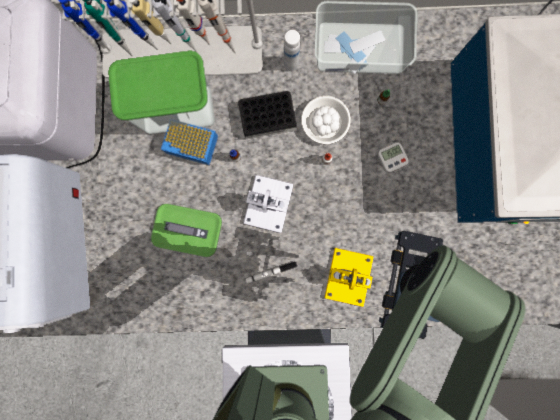

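The final picture shows the file flat in the middle of the lid at (187,230), the pin on top of the disc, the bystanders unmoved and the robot clear. Handing in.

```bash
python3 -c "
from h import *
print(bot.finish_job())"
```

```text
the job is handed in; nothing more can be done
None
```

I turned the disc all the way round until its pin stood at the top again, laid the file on the spare lid and handed the job in. The robot's clock read about 24 s of the 72 s allowed.

- **Filing:** I felt the rim at about 122 mm above the worktop. Three forward strokes of about 64, 54 and 15 mm followed, at roughly 8.5–10.5 N net load, with the file lifted clear for every return. The pin position measured from the top camera agreed with the stroke travel, so I saw no slip.
- **Pin at the end:** the top camera puts the pin 0.6 mm from the spindle line, about 0.03 rad short of the top. The jig centre is uncertain by about 1 mm, or 0.06 rad.
- **File on the lid:** it lies flat, with its grip top at 67 mm, where 68 mm was expected. Its middle is about 2 mm from the measured lid centre.
- **Bystanders:** both dropper bottles and the timer show no image shift. The robot stood clear of everything.

Two checks failed along the way, neither affecting the result. The first move was refused because a row lacked a field, and I resent it. The close-up depth check of the lid gave no usable points, so I found the lid's height by touch instead.

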